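# Set the packing gauge to its end stop

### The job

The packing gauge has to be opened to its widest setting: with a fingertip, press the red lock button on the blue carriage and hold it down while you slide the carriage along the rail until it is right up against the yellow end stop, then take the hand away so that the button comes up and the carriage is locked there. Do not pick anything up, and leave the packs and other things on the table where they are.

Things in the scene. Friction and masses are not known exactly. Their poses are not given: they have to be found in the camera images.
- gauge: Packing gauge, fixed to the table: plywood board 200 x 380 x 12 mm with an aluminium rail (26 wide, top 30 above the table). Origin on the table plane under the rail's centre line, at mid-travel. y axis along the rail towards the yellow end stop, x axis from the rail across the board to the fences, z up. Place and yaw vary: the rail may point any way, so the stop may be left, right, near or far.
- stop (a point): Middle of the black buffer face of the end stop (yellow block, 70 wide along gauge x, 60 high above the table), 42 mm above the table, at gauge x = 0, y = 0.13. The leading face of the carriage meets it at the end of the travel.
- carriage_mid (a point): Centre of the blue carriage's deck, 52 mm above the table. Carriage 64 (gauge x) x 80 (y); two blue cheeks 10 thick stand across its ends to 74 above the table, 60 clear between them along y, open at both x sides. A 6 mm thick aluminium fence, top 60 above the table, reaches from it over the board to gauge x = 0.145. Lies at gauge x = 0, y = joint carriage - 0.09.
- carriage (a joint): Position of the carriage along the rail, m, growing along gauge +y: 0 at the end far from the stop, 0.18 against the end stop; starts near 0.01. With the lock released it slides with about 1.5 N plus a little drag, and can be dragged by a fingertip pressing the button or pushed by a cheek; locked, it only rattles within about 5 mm.
- lock (a joint): How far the lock button is pressed, m: 0 up, 0.008 fully down. Sprung: about 3 N to start, 6 N fully down. It frees a bolt from teeth 12 mm apart inside the rail: clear from about 0.0045 down. Let go between two notches, the bolt rests under a tooth and the button stays half down; against the end stop (carriage within 4 mm of 0.18) there is a notch, and it comes right up.
- lock_top (a point): Centre of the top face of the red lock button, a flat pad 50 (gauge x) x 44 (gauge y) mm on the carriage between the cheeks; 62 above the table when up, 54 when fully down. The cheeks' inner faces stand 30 mm either side of it along the rail and rise 12 above the raised pad. It travels with the carriage.
- pack_bed: Bystander, to be left alone: white medicine pack with yellow band, 85 x 50 x 40, lying on the gauge's board by the fixed fence. Origin at the centre of its underside.
- pack_left: Bystander, to be left alone: white pack with green band, 95 x 50 x 38, lying on the table about 0.14 m from the rail on the side away from the fences. Origin at the centre of its underside.
- pack_right: Bystander, to be left alone: white pack with orange band, 80 x 55 x 42, lying on the table about 0.14 m from the rail on the side away from the fences. Origin at the centre of its underside.
- tablets: Bystander, to be left alone: amber tablet jar with white cap, 44 across, 75 high, standing by the board, on the fence side. Origin at the centre of its underside.
- stamp: Bystander, to be left alone: dark wooden hand stamp, 34 across, 67 high, standing by the board, on the fence side. Origin at the centre of its underside.
- mug: Bystander, to be left alone: blue mug, 80 across, 90 high, on the table to the right. Origin at the centre of its underside.
- tape: Bystander, to be left alone: clear roll of packing tape lying flat, 96 across, 48 high, on the table to the left. Origin at the centre of its underside.

How it is judged:
By the outcome, as a careful person would: the job done as asked, in the order asked, and still so for the second after the job is handed in, with the robot touching nothing.
It also fails if it takes over 38 s, if anything falls off the work surface, if the arm or the gripper's body presses on something with over 40 N, if the wrist force passes 120 N, or if a joint passes its speed limit or range.

### The arm

A 7-joint arm with a two-finger parallel gripper is mounted at the origin on the work surface. World frame = base frame: x ahead of the robot, y to its left, z up, the work surface at z = 0. Lengths are in m, angles in rad, forces in N, time in s.
With the tool pointing down it reaches from about 0.4 to 0.85 m from the base axis. Payload 6.9 kg.
Tool frame: the origin (TCP) lies on the centre line of the jaws, within the pads' length; the fingertips stand 11 mm ahead of it and the grasp point (between the pads) lies 8 mm behind it; z points along the fingers, y is the direction in which the jaws open and shut (so a half turn about z gives the same grasp; the last joint's range is limited). The gripper opens to 85 mm and grips with 20 to 120 N. Pads are 22 mm wide; open, the fingers measure 114 mm over their backs; the gripper's body (76 mm by 85 mm) begins 54 mm behind the grasp point. The pads swing forward as they close: fully open they stand 13 mm farther back than shut.
Start: joints at [-1.075, 0.507, -0.238, 1.5, 0.126, 1.149, -0.155], TCP at [0.238, 0.578, 0.242] pointing down, gripper open.
Joint ranges: [-3.08, 3.08], [-0.24, 2.05], [-1.43, 1.35], [0, 2.5], [-1.52, 4.66], [0.17, 1.96], [-2.89, 2.89]. Speed limits (rad/s): [2.39, 2.39, 3.14, 3.14, 3.14, 3.14, 3.14].

### API

Orientations are given as a rotation vector (axis times angle).
In Python, from bench import robot gives the robot as it stands.
- The arm moves only by the tool apply_moves, never from a script. Its argument "targets" is a list of rows, each a list of 6 numbers: the shift along the tool's x, y, z in m, then the turn, a rotation vector about the tool's x, y, z in degrees. A call has 1 to 10 rows; each row is the pose to reach, as a shift and turn from the pose measured when the call began, along the tool's axes at that moment; what a row does not reach only later rows make up. A row lasts 1/8 s, in which the tool goes at most 62.5 mm and 10.7 degrees, less where a joint would pass 70% of its speed; a pose out of reach is approached as far as the arm can. A call with a gripper value outside its range is refused whole. "jaw" is the finger opening in m, from 0 to 0.0854, set as the call begins (left out, the last holds). The fingers move at their own pace and stop on an object; "grip_force" is the grip in N (left out, the last holds). Time passes only in rows, so rows that repeat a pose let the fingers close. It gives the time, the measured TCP pose, the force and the opening at its end, in the units of the state.
- robot.get_obs(): the state, without advancing time (a new reading comes with each control period).
- robot.snapshot(name): name is "scene" or "top"; returns a dict with "pixels" (384x512x3 uint8, blue, green, red), "z_map" (384x512 float32, m along the optical axis (not along the pixel's ray), 0 where there is no reading), "K" (3x3 intrinsics, pixels), "dist_coeffs" ([k1, k2, p1, p2, k3] as OpenCV has them; the pictures are not rectified), "world_from_camera" (4x4, takes a point from camera to world coordinates). Camera axes: x right, y down, z forward; pixel columns grow to the right and rows downward; lengths in m; the calibration is good to about 2 mm. A picture is of the moment at which its call begins.
- robot.job_done(): hands the job in, once; it reports no verdict.
The state is a dict: "t": time; "q": joint angles; "joint_velocities": joint speeds; "joint_torque": joint torques, N m; "tcp_pos": TCP position; "tool_rot": TCP orientation; "contact_force": force on the tool from outside, world axes, zero at the start; "torque": the same for the moment, N m; "width": finger opening in m.
Only numpy, scipy, OpenCV 4.12 (cv2) and the standard library are available. Lean on these libraries where they do the work, as an engineer would, in place of code of your own. Each camera call takes 0.05 s, during which the arm holds its last target. There are 200 camera calls.

## Working session

There is one attempt and no reset: what is moved stays moved. The work goes in short steps, Python scripts to look and compute and a tool call to move; the robot and the scene stay as the last step left them, time stands still between calls to the robot, and variables do not carry over. Pictures are saved under pics/ and viewed, about 8 in all and at most 12, crops included, and the job is handed in when it is done.

Besides the shell and the picture viewer there is one more tool, called after "Request:" as a command line: name --pt "numbers of a row" for each row, then --argument value for the rest. apply_moves: Moves the arm, as the interface text tells. Its arguments: {"type":"object","properties":{"targets":{"type":"array"},"jaw":{"type":"number"},"grip_force":{"type":"number"}},"required":["targets"]}

```bash
mkdir -p pics
cat > h.py <<'E'
import numpy as np, cv2
from bench import robot
def pts(s,uv,z):
    uv=np.array(uv,float).reshape(-1,1,2)
    n=cv2.undistortPoints(uv,np.array(s["K"]),np.array(s["dist_coeffs"])).reshape(-1,2)
    T=np.array(s["world_from_camera"]); d=np.c_[n,np.ones(len(n))]@T[:3,:3].T; o=T[:3,3]
    return o+d*((z-o[2])/d[:,2])[:,None]
E
python3 - <<'E'
from h import *
o=robot.get_obs(); print({k:np.round(v,3) for k,v in o.items()})
ims=[]
for n in("scene","top"):
    s=robot.snapshot(n); ims.append(s["pixels"]); print(n,np.round(s["world_from_camera"],3).tolist())
    np.save(n,s,allow_pickle=True)
    cv2.imwrite(f"pics/{n}0.png",s["pixels"])
E
```

```text
{'t': np.float64(0.0), 'q': array([-1.075,  0.508, -0.238,  1.501,  0.126,  1.149, -0.155]), 'joint_velocities': array([ 0.001,  0.001,  0.001,  0.001,  0.   , -0.001, -0.001]), 'joint_torque': array([-1.0000e-03, -6.2059e+01, -2.1870e+00, -2.4967e+01,  1.3000e-02,
        1.2000e-02, -0.0000e+00]), 'tcp_pos': array([0.238, 0.577, 0.241]), 'tool_rot': array([-6.100e-01, -3.082e+00,  3.000e-03]), 'contact_force': array([-0.244, -0.362,  0.731]), 'torque': array([-0.025,  0.003,  0.071]), 'width': np.float64(0.086)}
scene [[0.757, 0.517, -0.401, 1.212], [0.654, -0.592, 0.471, -0.767], [0.006, -0.619, -0.786, 1.345], [0.0, 0.0, 0.0, 1.0]]
top [[-0.04, -0.975, 0.217, 0.239], [-0.999, 0.039, -0.005, 0.004], [-0.004, -0.217, -0.976, 1.569], [0.0, 0.0, 0.0, 1.0]]
```

View pics/top0.png

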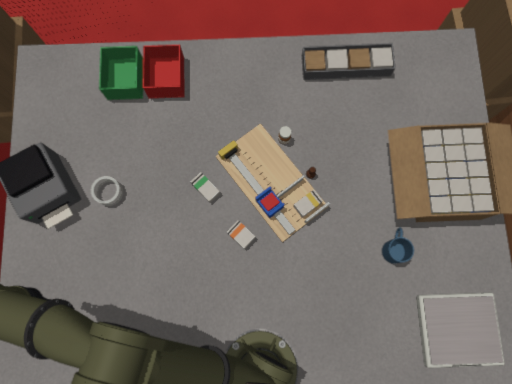

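View pics/scene0.png

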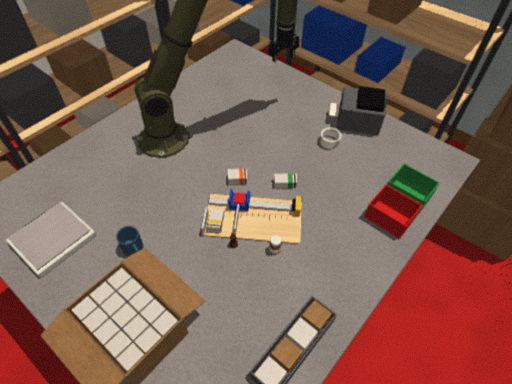

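The top view shows the red button at about (269,202), the yellow stop at (229,150) and the board running diagonally. The scene view shows the same things at about (239,198) and (297,205). Next I measure them.

Run:
```python
from h import *
for n,box in(("top",(215,130,335,245)),("scene",(195,185,310,245))):
    s=np.load(n+".npy",allow_pickle=True).item(); x0,y0,x1,y1=box
    hsv=cv2.cvtColor(s["pixels"],cv2.COLOR_BGR2HSV); h,S,v=cv2.split(hsv)
    for nm,m,z in(("red",((h<6)|(h>174))&(S>190)&(v>100),.062),("yel",(h>22)&(h<33)&(S>180)&(v>90),.06),("blue",(h>105)&(h<130)&(S>150)&(v>50),.074)):
        m=m.astype(np.uint8); k=np.zeros_like(m); k[y0:y1,x0:x1]=m[y0:y1,x0:x1]
        nn,l,st,c=cv2.connectedComponentsWithStats(k)
        for i in range(1,nn):
            if st[i,4]>25:
                r=cv2.minAreaRect(np.argwhere(l==i)[:,::-1].astype(np.float32)); b=cv2.boxPoints(r)
                print(n,nm,st[i,4],np.round(c[i],1),pts(s,[c[i]],z)[0].round(4),"box",pts(s,b,z)[:,:2].round(3).tolist())
s=np.load("top.npy",allow_pickle=True).item()
cv2.imwrite("pics/c1.png",cv2.resize(s["pixels"][130:250,185:335],None,fx=5,fy=5,interpolation=cv2.INTER_CUBIC))
```

```text
top blue 185 [268.8 203. ] [ 0.5203 -0.0518  0.074 ] box [[0.538, -0.006], [0.575, -0.055], [0.511, -0.102], [0.474, -0.052]]
scene red 94 [238.8 197.8] [ 0.5322 -0.0587  0.062 ] box [[0.501, -0.054], [0.532, -0.027], [0.562, -0.061], [0.532, -0.087]]
scene blue 83 [231.6 200.9] [ 0.5274 -0.0954  0.074 ] box [[0.483, -0.062], [0.504, -0.044], [0.564, -0.109], [0.543, -0.127]]
scene blue 86 [245.4 202.2] [ 0.5723 -0.0646  0.074 ] box [[0.576, -0.104], [0.523, -0.027], [0.549, -0.012], [0.602, -0.089]]
```

View pics/c1.png

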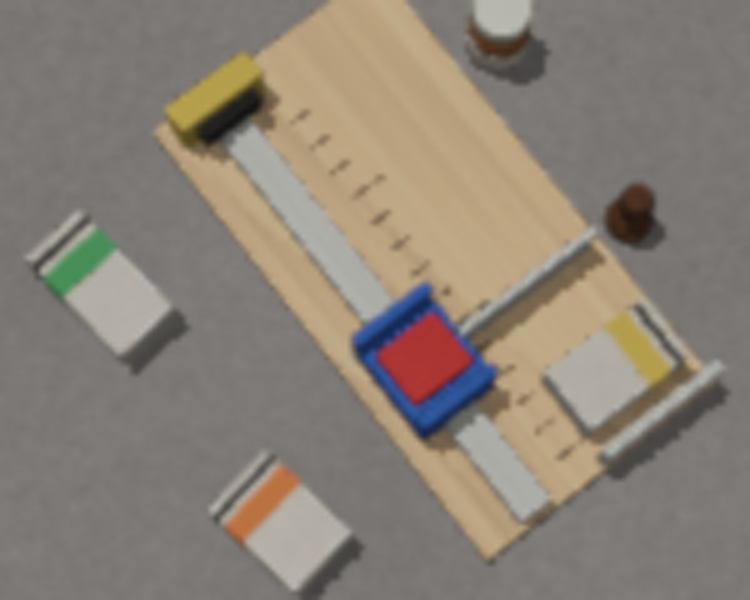

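The crop shows the red pad at (427,358), the rail running from (240,140) to (540,505), and the stop's top centred near (215,98). The packs lie clear to the left and the fence points right.

Run:
```python
from h import *
s=np.load("top.npy",allow_pickle=True).item()
f=lambda a,z: pts(s,(np.array(a,float)+.5)/5-.5+[185,130],z)[:,:2]
for e,z in(([(155,130),(490,560)],.012),([(228,143),(525,522)],.03),([(258,125),(550,492)],.03),([(405,0),(700,360)],.012)):
    p=f(e,z);d=p[0]-p[1];print(p.round(4).tolist(),np.degrees(np.arctan2(d[1],d[0])))
R=f([(427,358)],.062)[0]
hsv=cv2.cvtColor(s["pixels"],cv2.COLOR_BGR2HSV);h,S,v=cv2.split(hsv)
m=(((h<8)|(h>172))&(S>150))[190:215,255:285]; c=np.argwhere(m).mean(0)[::-1]+[255,190]
print("red",R,m.sum(),c,pts(s,[c],.062))
print("stop top corners",f([(166,110),(247,55),(264,78),(185,140)],.06).round(4))
o=robot.get_obs()
import scipy.spatial.transform as t
print(t.Rotation.from_rotvec(o["tool_rot"]).as_matrix().round(3))
d=s["z_map"];print(d[202,270],d[149,228])
```

```text
[[0.7087, 0.1246], [0.3983, -0.0943]] 35.184140112462266
[[0.6918, 0.0728], [0.4208, -0.1178]] 35.126231987292535
[[0.704, 0.0517], [0.4402, -0.1357]] 35.388846600487376
[[0.7975, -0.0551], [0.5293, -0.2453]] 35.35288940562121
red [ 0.52862797 -0.05646795] 177 [269.46327684 201.35028249] [[ 0.52819199 -0.05466308  0.062     ]]
stop top corners [[0.7081 0.113 ]
 [0.7451 0.0567]
 [0.7282 0.0456]
 [0.6863 0.1006]]
[[-0.925  0.381 -0.001]
 [ 0.381  0.925 -0.002]
 [ 0.    -0.002 -1.   ]]
1.5314643 1.5715867
```

Request:
apply_moves --pt "-0.015 -0.014 0 0 0 3" --pt "-0.04 -0.037 0 0 0 6" --pt "-0.07 -0.065 0 0 0 10" --pt "-0.1 -0.093 0 0 0 14" --pt "-0.13 -0.121 0 0 0 18" --pt "-0.16 -0.149 0 0 0 22" --pt "-0.19 -0.177 0 0 0 26" --pt "-0.22 -0.205 0 0 0 29" --pt "-0.25 -0.233 0 0 0 32" --pt "-0.256 -0.238 0 0 0 32.4" --jaw 0 --grip_force 20

```text
t: 1.35
tcp_pos: [0.385, 0.257, 0.2418]
tool_rot: [1.452, 2.785, -0.004]
contact_force: [0.5, 1.2, -0.1]
width: 0.0003
```

```bash
cat > d.py <<'E'
from h import *
import sys
from scipy.spatial.transform import Rotation as R
o=robot.get_obs(); M=R.from_rotvec(o["tool_rot"]).as_matrix()
print("t",o["t"],"tcp",o["tcp_pos"].round(4),"F",np.round(o["contact_force"],2),"w",o["width"].round(4)); print(M.round(3))
a=np.radians(35.25);u=np.array([np.cos(a),np.sin(a),0]);x=np.array([-u[1],u[0],0])
D=R.from_matrix(M.T@np.c_[x,u,[0,0,-1]]).as_rotvec(degrees=True)
print("shift",(M.T@(np.array(list(map(float,sys.argv[1:4])))-o["tcp_pos"])).round(4),"turn",D.round(2))
E
python3 d.py .530 -.0575 .2
```

```text
Traceback (most recent call last):
  File "d.py", line 5, in <module>
    print("t",o["t"],"tcp",o["tcp_pos"].round(4),"F",np.round(o["contact_force"],2),"w",o["width"].round(4)); print(M.round(3))
                                                                                        ^^^^^^^^^^^^^^^^
AttributeError: 'float' object has no attribute 'round'
```

```bash
sed -i 's/o\["width"\].round(4)/o["width"]/' d.py
python3 d.py .530 -.0575 .16
```

```text
t 1.35 tcp [0.385  0.257  0.2418] F [ 0.5   1.17 -0.15] w 0.00029017220441191713
[[-0.572  0.82  -0.001]
 [ 0.82   0.572 -0.003]
 [-0.002 -0.002 -1.   ]]
shift [-0.3407 -0.061   0.0826] turn [-0.12  0.11 -0.33]
```

Request:
apply_moves --pt "-0.02 -0.004 0 0 0 0" --pt "-0.06 -0.011 0 0 0 0" --pt "-0.1 -0.018 0.01 0 0 0" --pt "-0.14 -0.025 0.02 0 0 0" --pt "-0.18 -0.032 0.035 0 0 0" --pt "-0.22 -0.039 0.05 0 0 0" --pt "-0.26 -0.046 0.065 0 0 0" --pt "-0.3 -0.054 0.075 0 0 0" --pt "-0.33 -0.059 0.082 0 0 -0.3" --pt "-0.341 -0.061 0.083 0 0 -0.3"

```text
t: 2.6
tcp_pos: [0.5304, -0.0586, 0.1588]
tool_rot: [-1.447, -2.788, 0.005]
contact_force: [-0.9, 0.3, -0.0]
width: 0.0
```

```bash
python3 d.py .530 -.0575 .11
python3 - <<'E'
from h import *
a=robot.snapshot("top");b=robot.snapshot("scene")
A=cv2.resize(a["pixels"][140:240,220:320],(400,400),interpolation=cv2.INTER_CUBIC)
B=cv2.resize(b["pixels"][140:240,195:295],(400,400),interpolation=cv2.INTER_CUBIC)
cv2.imwrite("pics/c2.png",np.hstack([A,B]))
E
```

```text
t 2.6 tcp [ 0.5304 -0.0586  0.1588] F [-0.91  0.34 -0.05] w 2.118732679938825e-05
[[-0.576  0.818 -0.002]
 [ 0.818  0.576 -0.003]
 [-0.001 -0.003 -1.   ]]
shift [0.0012 0.0004 0.0488] turn [-0.18  0.07 -0.1 ]
```

View pics/c2.png

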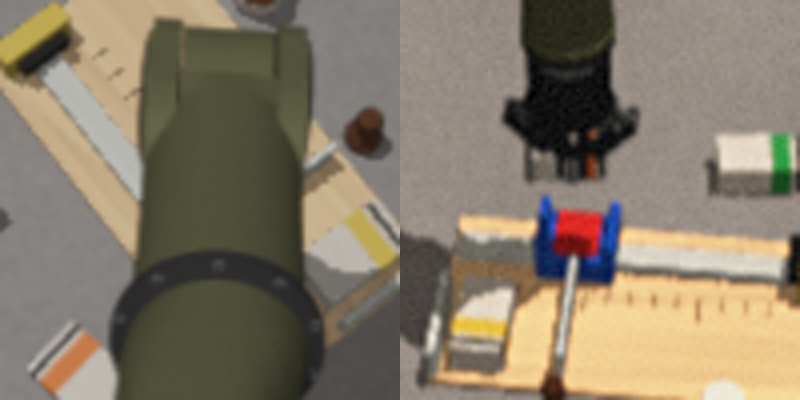

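The left half shows the forearm over the carriage. The right half shows the fingertips, about x 528–600, above the red pad at about (578,232) and roughly centred. I'll check the finger width and offset before descending.

Run:
```python
from h import *
b=robot.snapshot("scene");K=np.array(b["K"]);W=np.linalg.inv(np.array(b["world_from_camera"]))
def pr(p): 
    r,_=cv2.projectPoints(np.array(p,float).reshape(-1,1,3),cv2.Rodrigues(W[:3,:3])[0],W[:3,3],K,np.array(b["dist_coeffs"]));return r.reshape(-1,2).round(1)
a=np.radians(35.25);u=np.array([np.cos(a),np.sin(a),0])
t=np.array([.5304,-.0586,.148])
print(pr([t,t+u*.015,t-u*.015,[.53,-.0575,.062]]))
# finger points in world
v,uu=np.mgrid[165:190,215:250]; z=b["z_map"][165:190,215:250]
n=cv2.undistortPoints(np.stack([uu,v],-1).reshape(-1,1,2).astype(float),K,np.array(b["dist_coeffs"])).reshape(-1,2)
P=np.c_[n,np.ones(len(n))]*z.reshape(-1,1); T=np.array(b["world_from_camera"]);P=P@T[:3,:3].T+T[:3,3]
Q=P-t; m=(np.hypot(Q[:,0],Q[:,1])<.06)&(P[:,2]>.12)
y=Q@u; x=Q@np.array([-u[1],u[0],0])
for lo in np.arange(.13,.22,.01):
    k=m&(P[:,2]>=lo)&(P[:,2]<lo+.01)
    if k.sum(): print(lo.round(2),k.sum(),"y",y[k].min().round(3),y[k].max().round(3),"x",x[k].min().round(3),x[k].max().round(3))
r=cv2.cvtColor(b["pixels"],cv2.COLOR_BGR2HSV)
mm=((r[...,0]<6)|(r[...,0]>174))&(r[...,1]>150); c=np.argwhere(mm[185:212,225:255]).mean(0)[::-1]+[225,185];print(c,pts(b,[c],.062))
cv2.imwrite("pics/c3.png",cv2.resize(b["pixels"][155:215,200:280],(800,600),interpolation=cv2.INTER_CUBIC))
```

```text
[[238.  183.8]
 [241.9 184.1]
 [234.1 183.5]
 [238.6 197.3]]
0.15 8 y -0.01 0.008 x -0.011 -0.003
0.16 12 y -0.014 0.012 x -0.012 0.0
0.17 13 y -0.014 0.013 x -0.012 -0.002
0.18 12 y -0.014 0.013 x -0.011 0.008
0.19 26 y -0.028 0.028 x -0.013 0.007
0.2 56 y -0.042 0.036 x -0.015 0.015
0.21 33 y -0.046 0.044 x -0.016 0.012
[238.96039604 197.65346535] [[ 0.5321026  -0.05786315  0.062     ]]
```

View pics/c3.png

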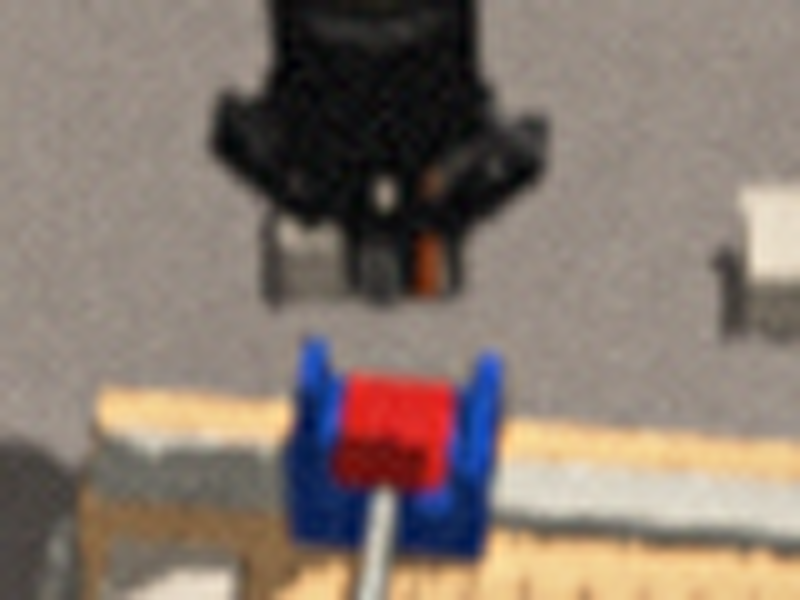

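Request:
apply_moves --pt "0.001 0.002 0.02 0 0 0" --pt "0.001 0.002 0.04 0 0 0" --pt "0.001 0.002 0.06 0 0 0" --pt "0.001 0.002 0.075 0 0 0" --pt "0.001 0.002 0.08 0 0 0" --pt "0.001 0.002 0.083 0 0 0" --pt "0.001 0.002 0.086 0 0 0" --pt "0.001 0.002 0.089 0 0 0" --pt "0.001 0.002 0.091 0 0 0"

```text
t: 3.88
tcp_pos: [0.5314, -0.0548, 0.0689]
tool_rot: [1.444, 2.789, -0.003]
contact_force: [-0.6, 0.6, 3.9]
width: -0.0001
```

```bash
python3 d.py .669 .0406 .066
```

```text
t 3.875 tcp [ 0.5314 -0.0548  0.0689] F [-0.58  0.6   3.91] w -9.012751861309024e-05
[[-0.577  0.817  0.   ]
 [ 0.817  0.577 -0.002]
 [-0.002 -0.001 -1.   ]]
shift [-0.0015  0.1675  0.0027] turn [-0.06  0.09 -0.  ]
```

Request:
apply_moves --pt "0 0 0.002 0 0 0" --pt "0 0 0.004 0 0 0" --pt "0 0 0.006 0 0 0" --pt "0 0 0.007 0 0 0" --pt "0 0 0.007 0 0 0"

```text
t: 4.5
tcp_pos: [0.5333, -0.0538, 0.0648]
tool_rot: [1.441, 2.786, 0.003]
contact_force: [-4.2, 4.5, 29.8]
width: 0.0002
```

```bash
python3 d.py .669 .0406 .066
```

```text
t 4.5 tcp [ 0.5333 -0.0538  0.0648] F [-4.19  4.51 29.77] w 0.00021120930942802516
[[-0.578  0.816  0.005]
 [ 0.816  0.578 -0.001]
 [-0.004  0.004 -1.   ]]
shift [-0.0013  0.1653 -0.0006] turn [0.21 0.21 0.04]
```

Request:
apply_moves --pt "0 0 0.001 0 0 0" --pt "0 0.006 0.001 0 0 0" --pt "0 0.014 0.001 0 0 0" --pt "0 0.024 0.001 0 0 0" --pt "0 0.034 0.001 0 0 0" --pt "0 0.044 0.001 0 0 0" --pt "0 0.054 0.0012 0 0 0" --pt "0 0.064 0.0012 0 0 0" --pt "0 0.074 0.0013 0 0 0" --pt "0 0.08 0.0013 0 0 0"

```text
t: 5.75
tcp_pos: [0.5995, -0.0068, 0.065]
tool_rot: [1.44, 2.785, 0.005]
contact_force: [-3.2, 2.0, 14.0]
width: -0.0001
```

```bash
python3 d.py .669 .0406 .0645;  python3 - <<'E'
from h import *
b=robot.snapshot("scene")
cv2.imwrite("pics/c4.png",cv2.resize(b["pixels"][160:235,210:310],(800,600),interpolation=cv2.INTER_CUBIC))
E
```

```text
t 5.75 tcp [ 0.5995 -0.0068  0.065 ] F [-3.22  2.02 13.98] w -0.000144262720100101
[[-0.578  0.816  0.007]
 [ 0.816  0.578 -0.   ]
 [-0.004  0.006 -1.   ]]
shift [-0.0015  0.0841  0.001 ] turn [0.32 0.24 0.07]
```

View pics/c4.png

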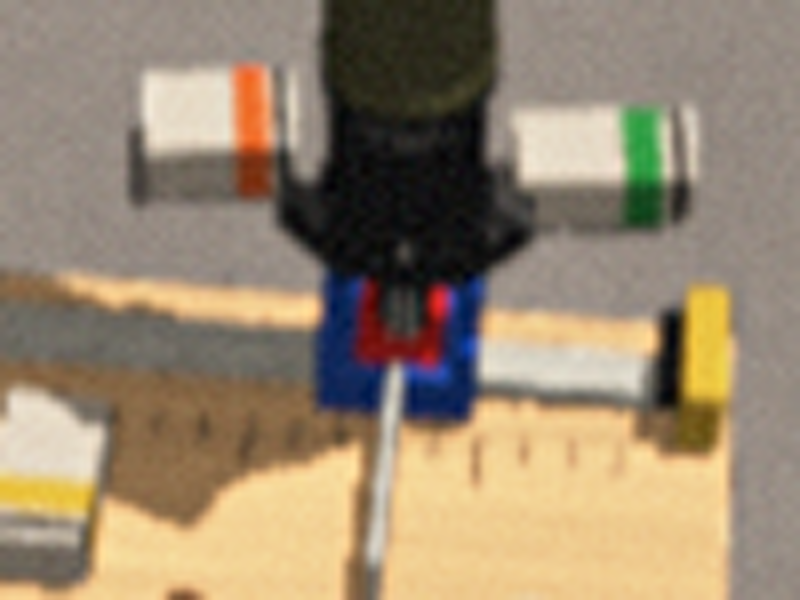

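The finger is centred on the pad at about (403,310), and the carriage is following it. The gap to the buffer is still open, from x 480 to 660.

Request:
apply_moves --pt "0 0.006 0.001 0 0 0" --pt "0 0.016 0.001 0 0 0" --pt "0 0.028 0.0012 0 0 0" --pt "0 0.04 0.0012 0 0 0" --pt "-0.001 0.052 0.0013 0 0 0" --pt "-0.001 0.062 0.0014 0 0 0" --pt "-0.001 0.07 0.0014 0 0 0" --pt "-0.001 0.076 0.0015 0 0 0" --pt "-0.001 0.08 0.0015 0 0 0" --pt "-0.001 0.083 0.0015 0 0 0"

```text
t: 7.05
tcp_pos: [0.6687, 0.042, 0.0651]
tool_rot: [1.438, 2.785, 0.008]
contact_force: [-3.1, 1.6, 10.5]
width: -0.0001
```

```bash
python3 d.py .669 .0406 .0645
```

```text
t 7.05 tcp [0.6687 0.042  0.0651] F [-3.05  1.63 10.51] w -0.00014589709590538235
[[-0.579  0.815  0.008]
 [ 0.815  0.579  0.001]
 [-0.004  0.008 -1.   ]]
shift [-0.0013 -0.0006  0.0006] turn [0.44 0.22 0.13]
```

Request:
apply_moves --pt "0 0.001 0.001 0 0 0" --pt "0 0.002 0.001 0 0 0" --pt "0 0.003 0.001 0 0 0" --pt "0 0.004 0.001 0 0 0" --pt "0 0.005 0.001 0 0 0" --pt "0 0.006 0.001 0 0 0" --pt "0 0.006 0.001 0 0 0"

```text
t: 7.92
tcp_pos: [0.6719, 0.0443, 0.0651]
tool_rot: [1.44, 2.787, 0.004]
contact_force: [-7.7, -1.2, 14.6]
width: 0.0004
```

```bash
python3 d.py .669 .0406 .0645;  python3 - <<'E'
from h import *
b=robot.snapshot("scene")
cv2.imwrite("pics/c5.png",cv2.resize(b["pixels"][160:235,210:310],(800,600),interpolation=cv2.INTER_CUBIC))
E
```

```text
t 7.925 tcp [0.6719 0.0443 0.0651] F [-7.68 -1.2  14.59] w 0.00042796750401870174
[[-0.578  0.816  0.005]
 [ 0.816  0.578  0.   ]
 [-0.003  0.004 -1.   ]]
shift [-0.0013 -0.0045  0.0005] turn [0.26 0.17 0.08]
```

View pics/c5.png

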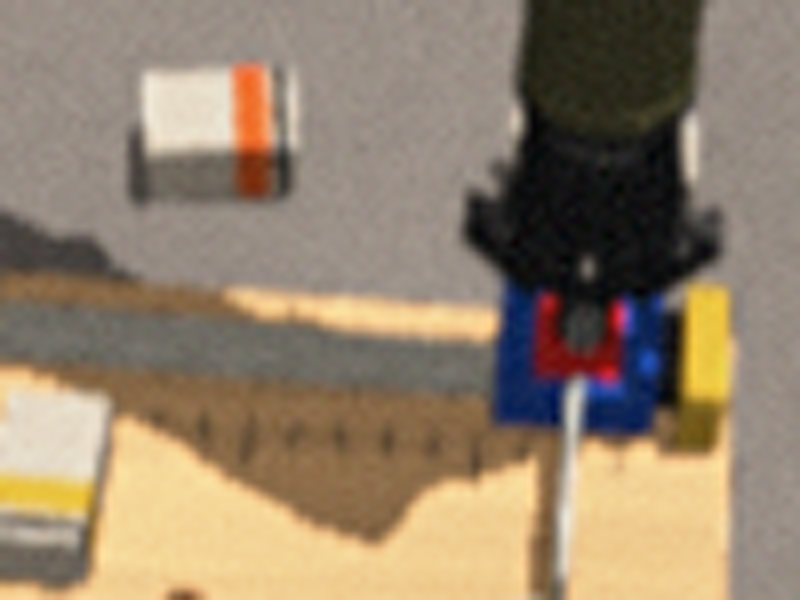

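The blue carriage (right face at x≈660) now meets the black buffer. The force along the rail has risen to about 7 N and the motion fell short of the target, so it's against the stop. Lifting off while keeping a slight push towards the stop.

Request:
apply_moves --pt "0 0.002 0.001 0 0 0" --pt "0 0.002 -0.001 0 0 0" --pt "0 0.002 -0.004 0 0 0" --pt "0 0.002 -0.008 0 0 0" --pt "0 0 -0.014 0 0 0" --pt "0 0 -0.03 0 0 0" --pt "0 0 -0.055 0 0 0" --pt "0 0 -0.085 0 0 0" --pt "0 0 -0.115 0 0 0" --pt "0 0 -0.14 0 0 0"

```text
t: 9.22
tcp_pos: [0.6716, 0.0445, 0.2075]
tool_rot: [1.439, 2.785, 0.006]
contact_force: [1.1, -0.3, 0.3]
width: 0.0002
```

Request:
apply_moves --pt "0.02 0 -0.01 0 0 0" --pt "0.05 0 -0.02 0 0 0" --pt "0.08 0 -0.02 0 0 0" --pt "0.11 0 -0.02 0 0 0" --pt "0.14 0 -0.02 0 0 0" --pt "0.17 0 -0.02 0 0 0" --pt "0.2 0 -0.02 0 0 0" --pt "0.22 0 -0.02 0 0 0" --pt "0.23 0 -0.02 0 0 0" --pt "0.23 0 -0.02 0 0 0"

```text
t: 10.48
tcp_pos: [0.5382, 0.2324, 0.2266]
tool_rot: [1.438, 2.786, 0.006]
contact_force: [0.5, -0.8, 0.1]
width: -0.0001
```

```bash
python3 d.py .669 .0406 .0645;  python3 - <<'E'
from h import *
a=robot.snapshot("top");b=robot.snapshot("scene")
A=cv2.resize(a["pixels"][130:250,200:300],(400,480),interpolation=cv2.INTER_CUBIC)
B=cv2.resize(b["pixels"][170:250,240:307],(400,480),interpolation=cv2.INTER_CUBIC)
cv2.imwrite("pics/c6.png",np.hstack([A,B]))
h,S,v=cv2.split(cv2.cvtColor(b["pixels"],cv2.COLOR_BGR2HSV))
m=((h<6)|(h>174))&(S>150); q=np.argwhere(m[185:220,260:305]); c=q.mean(0)[::-1]+[260,185]
p=pts(b,[c],.062)[0]; u=np.array([np.cos(.6152),np.sin(.6152)])
print(len(q),c,p,"travel vs start",(p[:2]-[.5321,-.0579])@u)
E
```

```text
t 10.475 tcp [0.5382 0.2324 0.2266] F [ 0.49 -0.82  0.11] w -5.195990949108905e-05
[[-0.579  0.815  0.008]
 [ 0.815  0.579  0.   ]
 [-0.004  0.007 -1.   ]]
shift [-0.2314 -0.0055  0.163 ] turn [0.38 0.23 0.14]
103 [281.91262136 201.11650485] [0.67141923 0.040834   0.062     ] travel vs start 0.17075771995178057
```

View pics/c6.png

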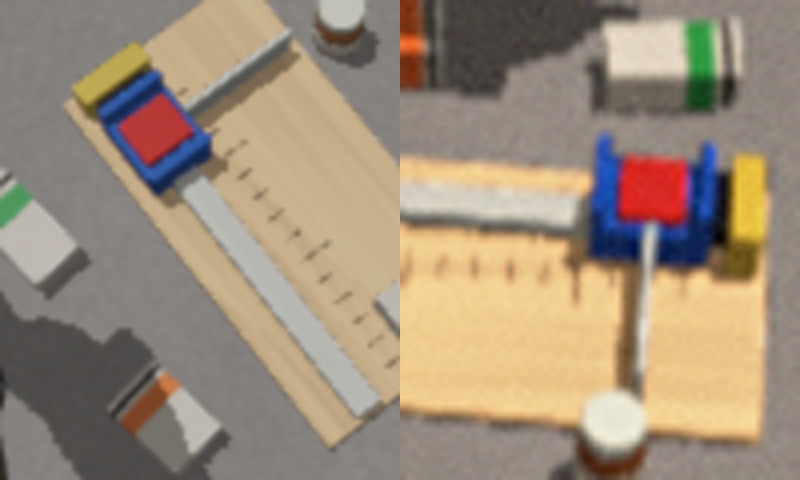

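The carriage sits against the black buffer in both halves, at about (130,95) and (715,200). The red pad looks raised, with 103 px visible now against 94 at the start. The packs and jar haven't moved. Handing in.

```bash
python3 -c "
from bench import robot
print(robot.job_done())"
```

```text
the job is handed in; nothing more can be done
None
```

The packing gauge is open to its widest setting. I pressed the lock button fully down with the closed fingertips and slid the carriage to the end stop with it held. I then lifted straight off and moved the hand clear. It was handed in at about 10.5 s of the 38 s allowed.

- **Travel:** the carriage moved about 171 mm. From its start near 0.01 that puts it at about 0.18, which is the stop. The force along the rail also rose to about 7 N at the end, as expected against the stop.
- **Final picture:** the carriage sits against the black buffer, and the red button looks fully raised. I judged the button from the camera views only and did not test the lock by pushing the carriage.
- **Bystanders:** the left, right and bed packs and the jar looked unmoved in the pictures. The stamp, mug and tape were not in the last close-up, but the arm stayed well above the table except at the carriage.
- **Forces:** the largest reading was about 30 N, taken once as the fingertip bottomed the button. It read 10 to 15 N at the checks during the slide and about zero after release.

No check failed or disagreed.

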